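# Index the contact carousel to the brass pins

## Robot

A 6-joint arm with a two-finger parallel gripper is mounted at the origin on a cart in front of the work surface, level with it; the furniture and walls round the work are solid. World frame = base frame: x ahead of the robot, y to its left, z up, the work surface at z = 0. Lengths are in m, angles in rad, forces in N, time in s.
With the tool pointing down it reaches from about 0.275 to 0.775 m from the base axis. Payload 14.6 kg.
Tool frame: the origin (TCP) lies midway between the tips of the shut fingers; the grasp point (between the pads) lies r.grip_point_offset behind it (r.grip_point_offset is the distance from the TCP to the grasp point, in m); z points along the fingers, y is the line along which they close (so a half turn about z gives the same grasp; the last joint's range is limited). The gripper opens to 85 mm and grips with 20 to 120 N. Pads are 22 mm wide; open, the fingers measure 114 mm over their backs; the gripper's body (76 mm by 85 mm) begins 54 mm behind the grasp point. The pads swing forward as they close: fully open they stand 13 mm farther back than shut.
Start: joints at [0.95, 0.263, -0.048, 1.259, 0, 1.415], TCP at [0.236, 0.469, 0.231] pointing down, gripper open.
Joint ranges: [-2.65, 2.65], [-0.89, 1.7], [-1.18, 1.37], [-2.13, 2.11], [-1.35, 1.29], [-3.14, 3.14]. Speed limits (rad/s): [1.89, 1.89, 2.57, 2.79, 3.14, 3.14].

## Interface

Orientations are given as a 3x3 rotation matrix whose columns are the frame's x, y, z axes.
In Python, from cell import status, get_image, r gives the robot as it stands.
- The arm moves only by the tool apply_moves, never from a script. Its argument "targets" is a list of rows, each a list of 2 entries, a list of its own where there are three numbers: the shift along the tool's x, y, z scaled (see below), then the turn, a rotation vector about the tool's x, y, z scaled (see below). A call has 1 to 20 rows; each row shifts and turns the commanded pose from where the row before left it, along the tool's axes as they then stand; what a row does not reach is not made up. The controller multiplies each number of a shift by 300 mm and each number of a turn by 90 degrees. A row lasts 1/12 s, in which the tool goes at most 41.7 mm and 7.16 degrees, less where a joint would pass 70% of its speed; a pose out of reach is approached as far as the arm can. A call with a number of a shift or a turn outside -1 to 1 is refused whole. A call with a gripper value outside its range is refused whole. "jaw" is the gripper's target within -1 to 1 (shut at 1, half-way at 0, fully open at -1), set as the call begins (left out, the last holds). The fingers move at their own pace and stop on an object; "newtons" is the grip in N (left out, the last holds). Time passes only in rows, so rows that do not move let the fingers close. It gives the time, the measured TCP pose, the force, the opening and the grip force at its end, in the units of the state.
- status.get_state(): the state, without advancing time (a new reading comes with each control period).
- get_image(name): name is "scene" or "top" or "wrist"; returns a dict with "img" (420x560x3 uint8, blue, green, red), "K" (3x3 intrinsics, pixels), "xyz" and "rotation" of the camera in the world. Camera axes: x right, y down, z forward; pixel columns grow to the right and rows downward; lengths in m; the calibration is good to about 2 mm. The wrist camera is an equidistant fisheye: a pixel r from the principal point sees the ray r / f radians off the axis. A picture is of the moment at which its call begins. There is no depth.
- r.close_job(): hands the job in; it is judged then, once.
The state is a dict: "clock": time; "joint_pos": joint angles; "dq": joint speeds; "joint_efforts": joint torques, N m; "ee_pos": TCP position; "tcp_rot": TCP orientation; "contact_force": force on the tool from outside, world axes, zero at the start; "ft_torque": the same for the moment, N m; "gripper_width": finger opening in m; "grasp_force": force on a finger pad.
Only numpy, scipy, OpenCV 4.12 (cv2) and the standard library are available. Lean on these libraries where they do the work, as an engineer would, in place of code of your own. Each camera call takes 0.05 s, during which the arm holds its last target. There are 200 camera calls.

## Task

On the blue contact carousel, turn the black bar knob clockwise, click by click, until the second pocket after the white home pocket (the one with the brass pins) rests at the red pointer, and do not turn past it. Leave the yellow carousel as it is, and let go of the knob.

Things in the scene. Friction and masses are not known exactly. Their poses are not given: they have to be found in the camera images.
- blue_turret (a joint): turn of the blue carousel's disc, rad, growing clockwise seen from above. 0: white home pocket at the red pointer. A spring detent clicks every 0.785 (45 deg). 1.571: white is two clicks past, the brass pins' pocket at the pointer. Starts at 0 or 0.785, or springs there in the first half second. A click takes 0.15 to 0.25 N m; past half way it snaps on by itself. A stop blocks turning below -0.3
- blue_base: the blue carousel's fixed heavy round base, 160 mm across, 30 mm high; origin under its centre on the bench; -x points to its red pointer post (12 mm wide, outer face 95 mm from the axis, top 54 mm high). On it turns a black disc 140 mm across with eight round pockets 35 mm across, their mouths 50 mm above the bench and 50 mm from the axis
- blue_knob (a point): grip point of the blue carousel's knob: on the turning axis, 82 mm above the bench. The knob is an upright black bar 52 mm long, 16 mm thick, from 58 to 100 mm above the bench, on a blue hub 60 mm across, 59 mm high. x lies along the bar, y across it (grip across the 16 mm), z up; -x points to the white home pocket (white line on that half of the bar's top). It turns with the disc
- yellow_home (a point): centre of the mouth of the white home pocket of the yellow carousel, 50 mm from that carousel's axis, 50 mm above the bench. The yellow carousel is the same with a yellow base and hub; it must not be turned. -x points from its axis to this pocket

How it is judged:
By the outcome, as a careful person would: the job done as asked, in the order asked, and still so for the second after the job is handed in, with the robot touching nothing.
It also fails if it takes over 32 s, if anything falls off the work surface, if the arm or the gripper's body presses on something with over 40 N, if the wrist force passes 120 N, or if a joint passes its speed limit or range.

## Working session

There is one attempt and no reset: what is moved stays moved. The work goes in short steps, Python scripts to look and compute and a tool call to move; the robot and the scene stay as the last step left them, time stands still between calls to the robot, and variables do not carry over. Pictures are saved under pics/ and viewed, at most 10 in all, crops included, and the job is handed in when it is done.

Besides the shell and the picture viewer there is one more tool, called after "Emit:" as name([rows], argument=value, ...), one row to a line, values as JSON. apply_moves: Moves the arm, as the interface text tells. Shifts and turns lie within -1 to 1; 1 stands for 300 mm of shift or 90 degrees of turn. Its arguments: {"type":"object","properties":{"targets":{"type":"array"},"jaw":{"type":"number"},"newtons":{"type":"number"}},"required":["targets"]}

```bash
mkdir -p pics; ls; python3 - <<'E'
from cell import status,get_image,r
import cv2,numpy as np
np.set_printoptions(precision=4,suppress=True)
for n in("top","scene"):
    d=get_image(n);cv2.imwrite(f"pics/{n}0.png",d["img"]);print(n,d["K"],d["xyz"],d["rotation"])
s=status.get_state();print(s,r.grip_point_offset)
E
```

```text
pics
top [[500.0329   0.     286.8277]
 [  0.     500.0329 205.3063]
 [  0.       0.       1.    ]] [0.333  0.0183 1.1045] [[-0.029  -0.9896  0.1411]
 [-0.9994  0.0313  0.0138]
 [-0.018  -0.1406 -0.9899]]
scene [[435.883    0.     282.4145]
 [  0.     435.883  212.5755]
 [  0.       0.       1.    ]] [-0.1545 -0.4882  0.7944] [[ 0.5887 -0.5402  0.6014]
 [-0.8082 -0.3768  0.4526]
 [-0.018  -0.7525 -0.6584]]
{'clock': 0.1, 'joint_pos': array([ 0.9497,  0.2635, -0.0489,  1.2594,  0.    ,  1.4155]), 'dq': array([ 0.0006, -0.0031,  0.0022,  0.0006, -0.0001, -0.0011]), 'joint_efforts': array([  0.0042, -63.8578,  38.5062,   0.01  ,  -0.0001,   0.    ]), 'ee_pos': array([0.2357, 0.4688, 0.2309]), 'tcp_rot': array([[-0.8935,  0.4492, -0.0006],
       [ 0.4492,  0.8935, -0.0008],
       [ 0.0002, -0.001 , -1.    ]]), 'contact_force': array([ 0.0887,  0.5643, -0.1244]), 'ft_torque': array([ 0.0091,  0.0293, -0.046 ]), 'grasp_force': 0.0, 'gripper_width': 0.08528091491591959} 0.0187
```

View pics/top0.png

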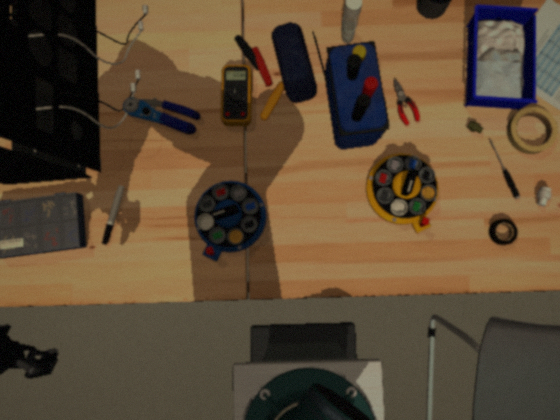

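View pics/scene0.png

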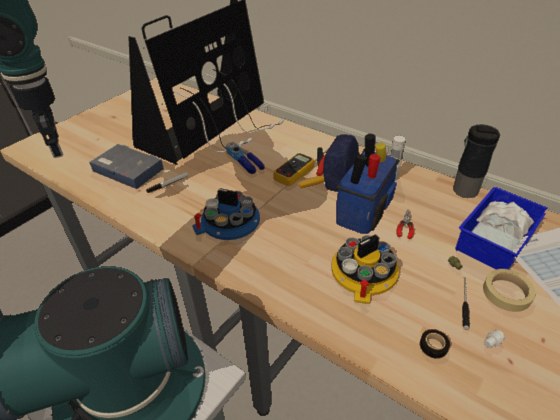

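The top view shows the blue carousel at about (231,216) with its red pointer at (212,252), lower left, and the yellow one at (402,188). I'll enlarge the blue one once the detent has settled.

```bash
python3 - <<'E'
from cell import status,get_image,r
import cv2,numpy as np
for i in range(10): d=get_image("top")
def crop(im,u,v,h,w,k): 
    c=cv2.resize(im[v-h:v+h,u-w:u+w],None,fx=k,fy=k,interpolation=cv2.INTER_CUBIC); return np.uint8(255*(c/255.)**0.6)
a=crop(d["img"],230,218,45,45,6); b=crop(get_image("scene")["img"],228,212,30,40,6)
c=np.zeros((540,800,3),np.uint8); 
c[:540,:540]=a; c[:195,540:]=cv2.resize(b,(260,195))
cv2.imwrite("pics/crop1.png",c); print(status.get_state()["clock"])
E
```

```text
0.65
```

View pics/crop1.png

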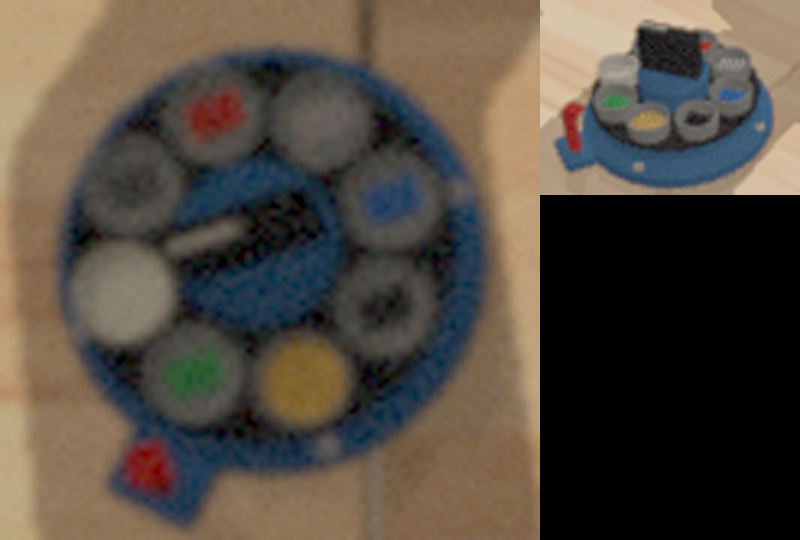

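White is one click clockwise of the pointer, with green at the pointer and brass next. So the disc is at 0.785 and needs one more click clockwise. Next I'll fit the axis and angle from the pocket centres.

```bash
cat > h.py <<'E'
from cell import status,get_image,r
import numpy as np
from scipy.spatial.transform import Rotation as R
np.set_printoptions(precision=4,suppress=True)
def back(d,u,v,z):
    ray=d["rotation"]@np.linalg.solve(d["K"],np.array([u,v,1.])); return (d["xyz"]+ray*(z-d["xyz"][2])/ray[2])[:2]
def plan(pos,yaw):  # tool down, tool x at yaw: remaining shift (tool frame, units) and turn (units)
    s=status.get_state(); M=s["tcp_rot"]; x=np.array([np.cos(yaw),np.sin(yaw),0]); z=np.array([0,0,-1.])
    T=np.c_[x,np.cross(z,x),z]
    print("TCP",s["ee_pos"],"shift",M.T@(pos-s["ee_pos"])/.3,"turn",R.from_matrix(M.T@T).as_rotvec()/(np.pi/2),"q",s["joint_pos"],"F",s["contact_force"],s["clock"])
E
python3 - <<'E'
from h import *
from scipy.optimize import least_squares
d=get_image("top")
P=[(123,290),(133,182),(214,116),(320,118),(393,198),(385,305),(302,380),(195,373)] # clockwise from white
W=np.array([back(d,185+x/6,173+y/6,.05) for x,y in P])
f=lambda p:(W-np.array([[p[0]+.05*np.cos(p[2]-k*np.pi/4),p[1]+.05*np.sin(p[2]-k*np.pi/4)] for k in range(8)])).ravel()
a0=np.arctan2(*(W[0]-W.mean(0))[::-1])
s=least_squares(f,[*W.mean(0),a0]);print("axis",s.x[:2],"white dir deg",np.degrees(s.x[2]),"rms",np.sqrt(np.mean(s.fun**2)))
pt=back(d,185+150/6,173+467/6,.054)-s.x[:2];print("pointer deg",np.degrees(np.arctan2(pt[1],pt[0])),np.hypot(*pt))
b=[back(d,185+x/6,173+y/6,.1) for x,y in((167,246),(318,208))];print("bar",sum(b)/2,np.degrees(np.arctan2(*(b[0]-b[1])[::-1])))
for off in(0,np.pi): plan(np.array([*s.x[:2],.16]),s.x[2]+off)
E
```

```text
axis [0.469  0.1587] white dir deg 107.53004704286813 rms 0.0004944080556827874
pointer deg 153.73954508617467 0.08668942322673155
bar [0.4688 0.1573] 102.47692785370126
TCP [0.2358 0.4691 0.2313] shift [-1.1592 -0.575   0.2376] turn [-0.     -0.      0.5087] q [ 0.9497  0.2631 -0.0483  1.2594  0.      1.4155] F [ 0.107  -0.2822 -1.0722] 0.7
TCP [0.2358 0.4691 0.2313] shift [-1.1592 -0.575   0.2376] turn [ 0.     -0.     -1.4913] q [ 0.9497  0.2631 -0.0483  1.2594  0.      1.4155] F [ 0.107  -0.2822 -1.0722] 0.7
```

Emit:
apply_moves([
  [[-0.0966, -0.048, 0.01], [0, 0, 0]],
  [[-0.0966, -0.048, 0.01], [0, 0, 0]],
  [[-0.0966, -0.048, 0.01], [0, 0, 0]],
  [[-0.0966, -0.048, 0.01], [0, 0, 0]],
  [[-0.0966, -0.048, 0.01], [0, 0, 0]],
  [[-0.0966, -0.048, 0.01], [0, 0, 0]],
  [[-0.0966, -0.048, 0.01], [0, 0, 0]],
  [[-0.0966, -0.048, 0.01], [0, 0, 0]],
  [[-0.0966, -0.048, 0.01], [0, 0, 0]],
  [[-0.0966, -0.048, 0.01], [0, 0, 0]],
  [[-0.0966, -0.048, 0.01], [0, 0, 0]],
  [[-0.0966, -0.048, 0], [0, 0, 0]],
  [[0, 0, 0], [0, 0, 0.073]],
  [[0, 0, 0], [0, 0, 0.073]],
  [[0, 0, 0], [0, 0, 0.073]],
  [[0, 0, 0], [0, 0, 0.073]],
  [[0, 0, 0], [0, 0, 0.073]],
  [[0, 0, 0], [0, 0, 0.073]],
  [[0, 0, 0], [0, 0, 0.072]],
  [[0, 0, 0], [0, 0, 0]],
], jaw=-1, newtons=60)

```text
clock: 2.37
ee_pos: [0.4689, 0.1585, 0.1983]
tcp_rot: [[-0.294, 0.956, -0.0], [0.956, 0.294, -0.0], [-0.0, -0.0, -1.0]]
contact_force: [0.6, 0.0, -0.1]
gripper_width: 0.0856
grasp_force: 0.0
```

```bash
python3 - <<'E'
from h import *
import cv2
plan(np.array([.469,.1587,.067]),np.radians(107.5))
d=get_image("wrist");cv2.imwrite("pics/w1.png",np.uint8(255*(d["img"]/255.)**.6));print(d["K"],d["xyz"],d["rotation"])
E
```

```text
TCP [0.4689 0.1585 0.1983] shift [0.0007 0.0006 0.4376] turn [-0.      0.     -0.0044] q [ 0.1611  0.2249 -0.1921  1.1538 -0.0001  1.4335] F [ 0.5859  0.0246 -0.0903] 2.3667
[[325.1923   0.     278.529 ]
 [  0.     325.1923 215.1964]
 [  0.       0.       1.    ]] [0.4496 0.2241 0.34  ] [[ 0.9557  0.2837  0.0788]
 [ 0.2944 -0.9207 -0.2564]
 [-0.0002  0.2682 -0.9634]]
```

View pics/w1.png

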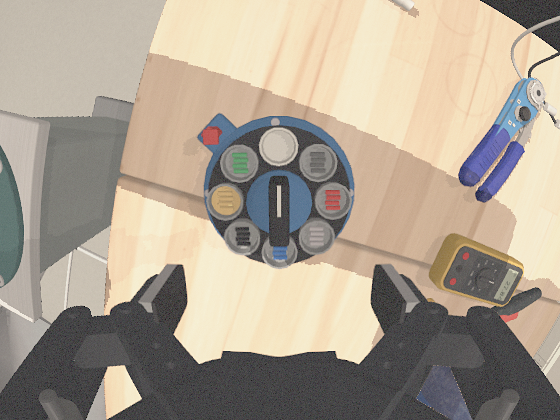

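The wrist view shows the bar upright at column 279, midway between the fingers (about 165 and 392), with white at (279,146). It's aligned, so I'll descend and grip.

Emit:
apply_moves([
  [[0, 0, 0.0435], [0, 0, 0]],
  [[0, 0, 0.0435], [0, 0, 0]],
  [[0, 0, 0.0435], [0, 0, 0]],
  [[0, 0, 0.0435], [0, 0, 0]],
  [[0, 0, 0.0435], [0, 0, 0]],
  [[0, 0, 0.0435], [0, 0, 0]],
  [[0, 0, 0.0435], [0, 0, 0]],
  [[0, 0, 0.0435], [0, 0, 0]],
  [[0, 0, 0.0435], [0, 0, 0]],
  [[0, 0, 0.043], [0, 0, 0]],
  [[0, 0, 0], [0, 0, 0]],
])

```text
clock: 3.33
ee_pos: [0.4678, 0.1583, 0.0661]
tcp_rot: [[-0.303, 0.953, -0.003], [0.953, 0.303, -0.0], [0.0, -0.003, -1.0]]
contact_force: [-1.4, 0.3, -0.3]
gripper_width: 0.0855
grasp_force: 0.0
```

Emit:
apply_moves([
  [[0, 0, 0], [0, 0, 0]],
  [[0, 0, 0], [0, 0, 0]],
  [[0, 0, 0], [0, 0, 0]],
  [[0, 0, 0], [0, 0, 0]],
  [[0, 0, 0], [0, 0, 0]],
  [[0, 0, 0], [0, 0, 0]],
  [[0, 0, 0], [0, 0, 0]],
  [[0, 0, 0], [0, 0, 0]],
  [[0, 0, 0], [0, 0, 0]],
  [[0, 0, 0], [0, 0, 0]],
  [[0, 0, 0], [0, 0, 0]],
  [[0, 0, 0], [0, 0, 0]],
], jaw=1, newtons=50)

```text
clock: 4.33
ee_pos: [0.469, 0.1585, 0.0684]
tcp_rot: [[-0.3, 0.954, 0.001], [0.954, 0.3, 0.0], [-0.0, 0.001, -1.0]]
contact_force: [-1.5, -0.9, 5.8]
gripper_width: 0.0155
grasp_force: 48.8
```

Emit:
apply_moves([
  [[0, 0, 0], [0, 0, 0.04]],
  [[0, 0, 0], [0, 0, 0.04]],
  [[0, 0, 0], [0, 0, 0.04]],
  [[0, 0, 0], [0, 0, 0.04]],
  [[0, 0, 0], [0, 0, 0.04]],
  [[0, 0, 0], [0, 0, 0.04]],
  [[0, 0, 0], [0, 0, 0.04]],
  [[0, 0, 0], [0, 0, 0.04]],
  [[0, 0, 0], [0, 0, 0.04]],
  [[0, 0, 0], [0, 0, 0.04]],
  [[0, 0, 0], [0, 0, 0.04]],
  [[0, 0, 0], [0, 0, 0.04]],
  [[0, 0, 0], [0, 0, 0.02]],
  [[0, 0, 0], [0, 0, 0]],
  [[0, 0, 0], [0, 0, 0]],
  [[0, 0, 0], [0, 0, 0]],
])

```text
clock: 5.67
ee_pos: [0.469, 0.1585, 0.0684]
tcp_rot: [[0.463, 0.886, 0.0], [0.886, -0.463, 0.0], [0.0, 0.0, -1.0]]
contact_force: [-1.4, -0.5, 6.3]
gripper_width: 0.0155
grasp_force: 48.9
```

```bash
python3 - <<'E'
from h import *
import cv2
s=status.get_state();print(s["ft_torque"],s["contact_force"],s["tcp_rot"][:,0],s["joint_pos"])
d=get_image("wrist");cv2.imwrite("pics/w2.png",np.uint8(255*(d["img"]/255.)**.6))
E
```

```text
[-0.0071  0.438   0.0072] [-1.3646 -0.5094  6.3002] [0.4629 0.8864 0.0003] [ 0.1612  0.3239 -0.4353  0.8111  0.      2.2132]
```

View pics/w2.png

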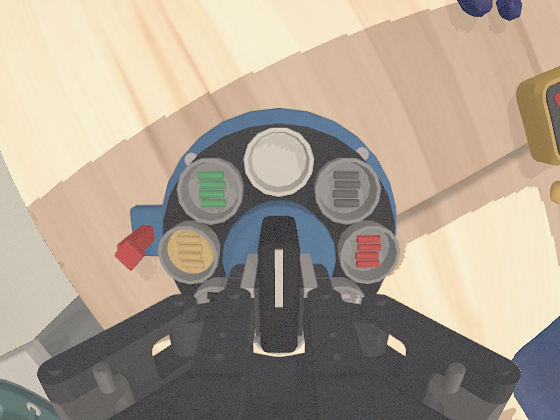

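The brass pocket (189,253) is at the red pointer (135,248), and the residual torque is close to zero. I'll let go and lift away.

Emit:
apply_moves([
  [[0, 0, 0], [0, 0, 0]],
  [[0, 0, 0], [0, 0, 0]],
  [[0, 0, 0], [0, 0, 0]],
  [[0, 0, 0], [0, 0, 0]],
  [[0, 0, 0], [0, 0, 0]],
  [[0, 0, 0], [0, 0, 0]],
  [[0, 0, 0], [0, 0, 0]],
  [[0, 0, 0], [0, 0, 0]],
  [[0, 0, 0], [0, 0, 0]],
  [[0, 0, 0], [0, 0, 0]],
  [[0, 0, -0.02], [0, 0, 0]],
  [[0, 0, -0.05], [0, 0, 0]],
  [[0, 0, -0.07], [0, 0, 0]],
  [[0, 0, -0.07], [0, 0, 0]],
  [[0, 0, -0.07], [0, 0, 0]],
  [[0, 0, -0.07], [0, 0, 0]],
  [[0, 0, -0.05], [0, 0, 0]],
  [[0, 0, 0], [0, 0, 0]],
  [[0, 0, 0], [0, 0, 0]],
], jaw=-1)

```text
clock: 7.3
ee_pos: [0.4692, 0.1586, 0.1886]
tcp_rot: [[0.463, 0.886, 0.001], [0.886, -0.463, 0.0], [0.001, 0.001, -1.0]]
contact_force: [0.2, 0.5, -0.2]
gripper_width: 0.0856
grasp_force: 0.0
```

```bash
python3 - <<'E'
from h import *
import cv2
s=status.get_state();print(s["clock"],s["ee_pos"],s["gripper_width"])
d=get_image("wrist");cv2.imwrite("pics/w3.png",np.uint8(255*(d["img"]/255.)**.6))
E
```

```text
7.3 [0.4692 0.1586 0.1886] 0.08563994074204159
```

View pics/w3.png

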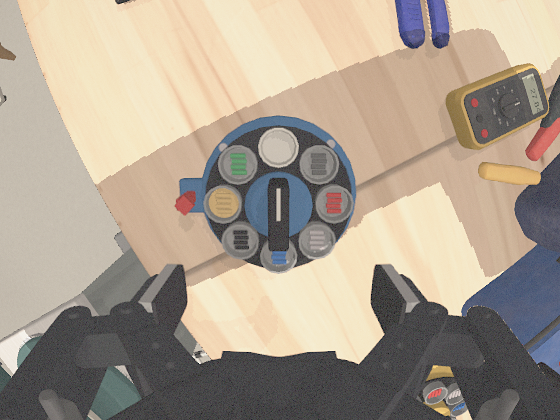

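The knob is free. Brass (222,203) rests at the pointer (185,203), and white (279,146) is two clicks past it. I'll hand the job in.

```bash
python3 -c "
from cell import r
print(r.close_job())"
```

```text
the job is handed in; nothing more can be done
None
```

The blue carousel was turned one click clockwise, so the brass-pin pocket now rests at the red pointer; the knob is released, the yellow carousel was never touched, and the job was handed in at about 7.3 s.

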